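Angle a manifold bar past the retaining post into its nest

ROBOT

A 6-joint arm with a two-finger parallel gripper is mounted at the origin on a cart in front of the work surface, level with it; the furniture and walls round the work are solid. World frame = base frame: x ahead of the robot, y to its left, z up, the work surface at z = 0. Lengths are in m, angles in rad, forces in N, time in s.
With the tool pointing down it reaches from about 0.375 to 0.975 m from the base axis. Payload 3.8 kg.
Tool frame: the origin (TCP) lies at the very end of the fingers, on their centre line; the grasp point (between the pads) lies 19 mm behind it; z points along the fingers, y is the line along which they close (so a half turn about z gives the same grasp; the last joint's range is limited). The gripper opens to 88 mm and grips with 3 to 60 N. Pads are 18 mm wide; open, the fingers measure 123 mm over their backs; the gripper's body (75 mm by 187 mm) begins 45 mm behind the grasp point.
Start: joints at [1.261, 0.264, 1.604, -0, 1.274, -0.037], TCP at [0.182, 0.65, 0.239] pointing down, gripper open.
Joint ranges: [-2.63, 2.63], [-0.94, 2.18], [0.31, 2.57], [-1.31, 4.45], [0, 2.66], [-2.55, 2.55]. Speed limits (rad/s): [2.57, 2.57, 3.14, 3.14, 3.14, 3.14].

INTERFACE

Orientations are given as a unit quaternion [x, y, z, w].
In Python, from plant import * gives the robot as it stands.
- The arm moves only by the tool step_arm, never from a script. Its argument "increments" is one flat list of numbers, 7 for each row, row after row: the turn, a rotation vector about the tool's x, y, z in rad, then the shift along the tool's x, y, z in m, then the opening, from 0 (shut) to 1 (fully open). A call has 1 to 20 rows; each row is the pose to reach, as a shift and turn from the pose commanded when the call began, along the tool's axes at that moment; what a row does not reach only later rows make up. A row lasts 1/12 s, in which the tool goes at most 41.7 mm and 7.16 degrees, less where a joint would pass 70% of its speed; a pose out of reach is approached as far as the arm can. A call with a gripper value outside its range is refused whole. The fingers move at their own pace and stop on an object; "newtons" is the grip in N (left out, the last holds). Time passes only in rows, so rows that repeat a pose let the fingers close. It gives the time, the measured TCP pose, the force, the opening and the grip force at its end, in the units of the state.
- get_obs(): the state, without advancing time (a new reading comes with each control period).
- grab_frame(name): name is "scene" or "side" or "wrist"; returns a dict with "pixels" (384x512x3 uint8, blue, green, red), "fx", "fy", "cx", "cy" (pixels), "pose" (4x4, takes a point from camera to world coordinates). Camera axes: x right, y down, z forward; pixel columns grow to the right and rows downward; lengths in m; the calibration is good to about 2 mm. A picture is of the moment at which its call begins. There is no depth.
- close_job(): hands the job in; it is judged then, once.
The state is a dict: "time": time; "joints": joint angles; "joint_velocities": joint speeds; "effort": joint torques, N m; "tool_pos": TCP position; "orientation": TCP orientation; "wrist_force": force on the tool from outside, world axes, zero at the start; "torque": the same for the moment, N m; "width": finger opening in m; "finger_force": force on a finger pad.
Only numpy, scipy, OpenCV 4.12 (cv2) and the standard library are available. Lean on these libraries where they do the work, as an engineer would, in place of code of your own. Each camera call takes 0.05 s, during which the arm holds its last target. There are 200 camera calls.

TASK

Push the long aluminium manifold bar across the worktop into the open-fronted nest, working one end in behind the yellow post and then swinging the other end in, until its whole long side lies flush against the nest's back fence, between the two end cheeks. Slide it by pushing: it stays flat on the worktop and is never lifted or tipped. Leave the other things around the work where they stand.

Things in the scene. Friction and masses are not known exactly. Their poses are not given: they have to be found in the camera images.
- bar: loose aluminium air manifold bar, a plain rectangular block 220 mm long (its y axis), 28 mm wide (x), 28 mm high, with five low brass port plugs along its top (to 31 mm) and a blue band near each end; both ends alike, either way round is the same; about 0.45 kg (0.35 to 0.6), slides on the worktop. Origin: centre of its underside.
- nest: aluminium bay fixed to the worktop, no floor: back fence and two end cheeks, 30 mm high, open in front. Origin on the worktop amid the bay; x points into the bay (away from the robot), y along the fence. Fence's front face at x = +26 mm, fence 12 mm thick, 286 mm long, screw feet behind it to x = 59 mm. Cheeks' inner faces at y = +125 and -125 mm, 18 mm thick, from x = -10 to +26 mm.
- nest_home (a point): middle of the bar's home place on the worktop, at nest x = +12 mm, y = 0: when the bar is fully home its origin is here (15 mm of play either way along the fence) and its long axis is parallel to nest y.
- post: yellow upright round retaining post, fixed, 16 mm diameter, 50 mm high; it stands at the mouth of the nest, at nest x = -34 mm and nest y = either +70 or -70 mm (differs from run to run), so 52 mm is clear between post and fence. Origin: centre of its foot.
- empty_socket: flat brass disc, 22 mm diameter, flush in the worktop (nothing to bump into): the unused place for the post, at nest x = -34 mm and the other nest y (-70 or +70 mm). The bar starts in front of this side of the nest, roughly parallel to the fence. Origin: its centre.
- seal_plug_1: bystander: blue test plug, 19 mm diameter, 29 mm high, standing beside one cheek (nest y about +175 mm). Origin: centre of its foot.
- seal_plug_2: bystander: orange test plug, 19 mm diameter, 29 mm high, standing beside the other cheek (nest y about -175 mm). Origin: centre of its foot.
- master_leak_1: bystander: turned steel reference leak with brass top, 40 mm diameter, 60 mm high, standing behind the back fence. Origin: centre of its foot.
- solenoid_1: bystander: solenoid valve with orange elbows, 103x41x62 mm, on the left of the worktop. Origin: centre of its underside.
- solenoid_5: bystander: solenoid valve with orange elbows, 100x41x50 mm, on the left of the worktop nearer the robot. Origin: centre of its underside.
- solenoid_8: bystander: solenoid valve with orange elbows, 103x41x52 mm, on the right of the worktop. Origin: centre of its underside.
- regulator_2: bystander: turned regulator body lying down, 29x95x29 mm, on the right of the worktop nearer the robot. Origin: centre of its underside.

How it is judged:
At the end, for the whole second after the job is handed in: The bar lies at rest flat on the worktop inside the nest, between the cheeks and behind the post, its long side against the back fence: its centre within 6 mm of the fully home depth and its long axis within 0.04 rad (2.3 degrees) of the fence's direction (x of bar in the frame of nest between 0.006 and 0.018 m and y of bar in the frame of nest between -0.02 and 0.02 m and angle between the y axis of bar and the y axis of nest, either way round below 0.04 rad and height (world z) of bar below 0.005 m and angle between bar's own z axis and vertical below 0.05 rad and linear speed of bar below 0.01 m/s); the robot touches nothing.
It fails at once if the bar is lifted off the worktop (more than 10 mm) or tipped (more than 0.2 rad) (height (world z) of bar above 0.01 m or angle between bar's own z axis and vertical above 0.2 rad).
It fails at once if a bystander (test plug, reference leak, solenoid valve or regulator body) is moved more than 15 mm (distance of any of seal_plug_1, seal_plug_2, master_leak_1, solenoid_1, solenoid_5, solenoid_8, regulator_2 from where it was at the start of the episode above 0.015 m).
It also fails if it takes over 61 s, if anything falls off the work surface, if the arm or the gripper's body presses on something with over 40 N, if the wrist force passes 120 N, or if a joint passes its speed limit or range.

## Working session

There is one attempt and no reset: what is moved stays moved. The work goes in short steps, Python scripts to look and compute and a tool call to move; the robot and the scene stay as the last step left them, time stands still between calls to the robot, and variables do not carry over. Pictures are saved under pics/ and viewed, at most 10 in all, crops included, and the job is handed in when it is done.

Besides the shell and the picture viewer there is one more tool, called after "Emit:" by a JSON object that holds its "fn" and its "kwargs". step_arm: Moves the arm, as the interface text tells. Its arguments: {"type":"object","properties":{"increments":{"type":"array"},"newtons":{"type":"number"}},"required":["increments"]}

```bash
mkdir -p pics
cat > h.py <<'E'
from plant import *
import numpy as np, cv2
def snap(cam,fn):
    f=grab_frame(cam); cv2.imwrite(fn,f["pixels"]); np.savez(fn+".npz",**{k:f[k] for k in("fx","fy","cx","cy","pose")}); return f
def w(fn,u,v,z=0):
    f=np.load(fn+".npz"); d=f["pose"][:3,:3]@np.array([(u-f["cx"])/f["fx"],(v-f["cy"])/f["fy"],1]); o=f["pose"][:3,3]
    return (o+d*(z-o[2])/d[2])
def px(fn,p):
    f=np.load(fn+".npz"); c=f["pose"][:3,:3].T@(np.array(p)-f["pose"][:3,3]); return c[0]/c[2]*f["fx"]+f["cx"],c[1]/c[2]*f["fy"]+f["cy"]
E
python3 - <<'E'
from h import *
a=snap("scene","pics/a.png")["pixels"]; b=snap("side","pics/b.png")["pixels"]
cv2.imwrite("pics/a2.png",cv2.resize(a,(800,600),interpolation=3)); cv2.imwrite("pics/b2.png",cv2.resize(b,(800,600),interpolation=3))
o=get_obs();print(o["tool_pos"],o["orientation"],o["time"])
for k in "ab": print(np.load(f"pics/{k}.png.npz")["pose"][:3])
E
```

```text
[0.18168589 0.64944098 0.23754354] [ 1.35952796e-01  9.90714821e-01 -9.80093523e-04 -1.41646927e-04] 0.1
[[ 0.86499815 -0.27978403  0.41653222  0.15697965]
 [-0.50132884 -0.44688407  0.74092106 -0.78662997]
 [-0.02115627 -0.84971497 -0.5268177   0.65492856]]
[[ 0.82233723 -0.36069032  0.44007269 -0.00680193]
 [-0.56895996 -0.5120204   0.64352131 -0.90897435]
 [-0.00678571 -0.77957527 -0.62627178  0.96380508]]
```

View pics/a2.png

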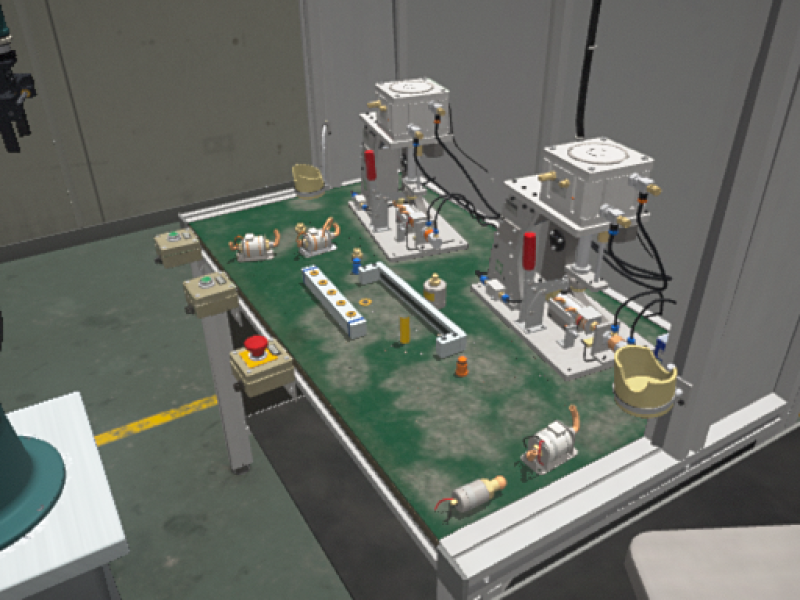

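View pics/b2.png

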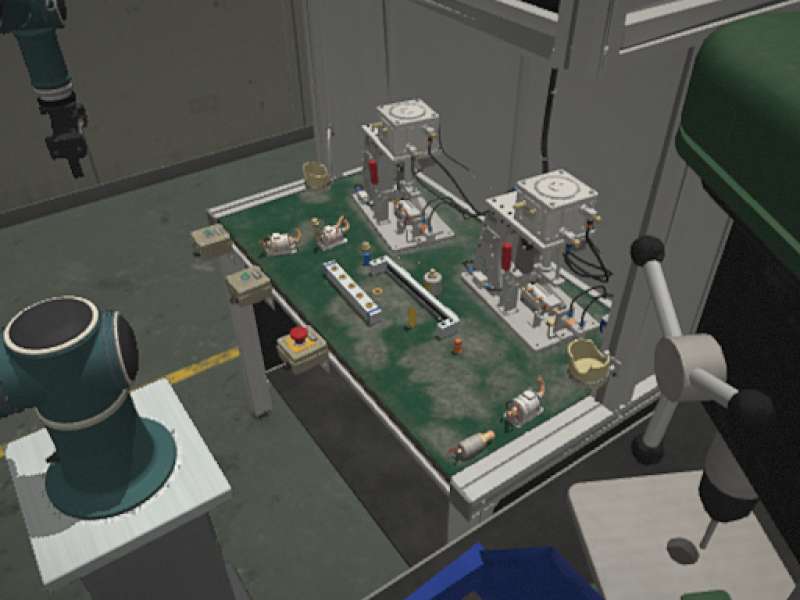

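The scene view shows the bar at about (335,300) in the 800-px view, the post at (405,330), the socket at (365,301), and the nest from (370,272) to (455,345). I'll enlarge that region.

Run:
```python
import cv2
a=cv2.imread("pics/a.png")[155:245,188:308]; cv2.imwrite("pics/a3.png",cv2.resize(a,None,fx=6.5,fy=6.5,interpolation=cv2.INTER_CUBIC))
```

```text
(no output)
```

View pics/a3.png

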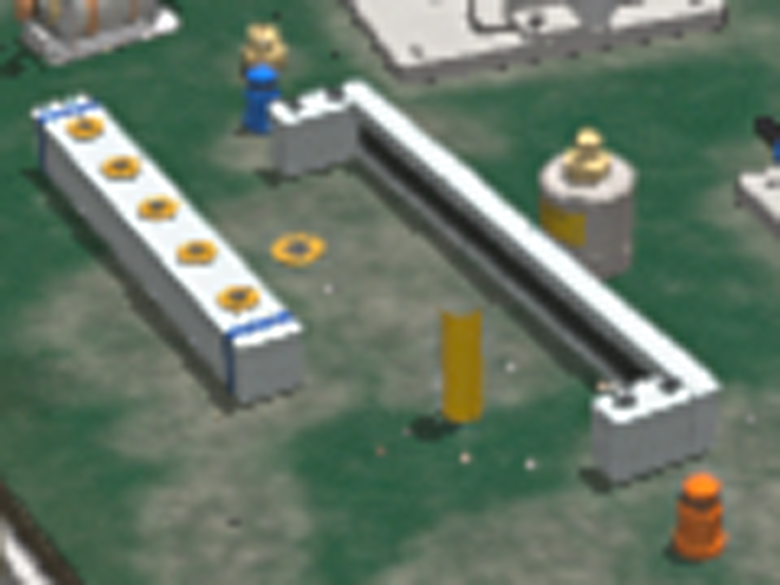

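```bash
cat > fit.py <<'E'
from h import *
from scipy.optimize import least_squares
def up(c): return 188+(c[0]+.5)/6.5-.5,155+(c[1]+.5)/6.5-.5
def fit(fn,pts,x0):
    # pts: list of (local xyz, pixel)
    def r(p):
        c,s=np.cos(p[2]),np.sin(p[2])
        return np.concatenate([np.array(px(fn,[p[0]+c*l[0]-s*l[1],p[1]+s*l[0]+c*l[1],l[2]]))-q for l,q in pts])
    s=least_squares(r,x0,loss="soft_l1"); return s.x,r(s.x).reshape(-1,2).round(1)
E
python3 - <<'E'
from fit import *
F="pics/a.png"
for n,c,z in [("socket",(298,249),0),("postfoot",(462,412),0),("posttop",(462,316),.05),("blue",(260,125),0),("orange",(700,550),0),("leak",(588,260),0),("cheek top",(595,403),.03),("fencecorner",(718,386),.03),("farcheek",(270,108),.03)]:
    print(n,w(F,*up(c),z).round(4))
n,r=fit(F,[((-.034,.07,0),up((298,249))),((-.034,-.07,0),up((462,412))),((-.034,-.07,.05),up((462,316))),((-.010,-.143,.03),up((595,403))),((-.010,-.143,0),up((602,482))),((.038,-.143,.03),up((718,386))),((-.01,.143,.03),up((270,108)))],[.7,0,0]); print(n,r.tolist())
b,r=fit(F,[((-.014,-.11,.028),up((230,337))),((.014,-.11,.028),up((302,326))),((-.014,.11,.028),up((33,108))),((.014,.11,.028),up((95,98))),((-.014,-.11,0),up((237,405))),((.014,-.11,0),up((300,388)))],[.6,.1,0]);print(b,r.tolist())
c,s=np.cos(n[2]),np.sin(n[2]); d=b[:2]-n[:2]; print("bar in nest",c*d[0]+s*d[1],-s*d[0]+c*d[1],b[2]-n[2])
E
```

```text
socket [0.6369 0.1487 0.    ]
postfoot [0.6338 0.0073 0.    ]
posttop [0.6305 0.0011 0.05  ]
blue [0.6739 0.2537 0.    ]
orange [ 0.6626 -0.1138  0.    ]
leak [0.738 0.075 0.   ]
cheek top [ 0.6578 -0.0505  0.03  ]
fencecorner [ 0.7037 -0.0658  0.03  ]
farcheek [0.6613 0.2173 0.03  ]
[ 0.66921894  0.07861956 -0.02953073] [[-0.0, -0.2], [-0.7, -0.4], [-0.9, -1.9], [2.1, 3.1], [0.8, 0.8], [-0.3, 0.0], [-0.1, -0.8]]
[ 0.58086946  0.16773057 -0.05866603] [[0.5, 1.4], [-0.6, 0.2], [0.3, -0.2], [-0.4, -0.9], [0.0, -0.0], [0.1, -0.4]]
bar in nest -0.09094208887507418 0.08646350897156466 -0.029135307004688183
```

Emit:
{"fn": "step_arm", "kwargs": {"increments": [0,0,-0.22,-0.45,-0.42,-0.06,1,0,0,-0.22,-0.45,-0.42,-0.06,1,0,0,-0.22,-0.45,-0.42,-0.06,1,0,0,-0.22,-0.45,-0.42,-0.06,1,0,0,-0.22,-0.45,-0.42,-0.06,1,0,0,-0.22,-0.45,-0.42,-0.06,1,0,0,-0.22,-0.45,-0.42,-0.06,1,0,0,-0.22,-0.45,-0.42,-0.06,1,0,0,-0.22,-0.45,-0.42,-0.06,1,0,0,-0.22,-0.45,-0.42,-0.06,1,0,0,-0.22,-0.45,-0.42,-0.06,1,0,0,-0.22,-0.45,-0.42,-0.06,1,0,0,-0.22,-0.45,-0.42,-0.06,1,0,0,-0.22,-0.45,-0.42,-0.06,1,0,0,-0.22,-0.45,-0.42,-0.06,1,0,0,-0.22,-0.45,-0.42,-0.06,1,0,0,-0.22,-0.45,-0.42,-0.06,1,0,0,-0.22,-0.45,-0.42,-0.06,1]}}

```text
time: 1.6
tool_pos: [0.5015, 0.1244, 0.2981]
orientation: [0.027, 1.0, 0.0, -0.001]
wrist_force: [-0.2, 0.0, 0.4]
width: 0.0883
finger_force: 0.0
```

```bash
cat >> h.py <<'E'
def R():
    from scipy.spatial.transform import Rotation as Q
    o=get_obs(); return o,Q.from_quat(o["orientation"]).as_matrix()
def to(x,y,z,yaw):
    "tool-axis increments to world target; yaw of tool y axis from world y"
    o,M=R(); cur=np.arctan2(-M[0,1],M[1,1]); d=M.T@(np.array([x,y,z])-o["tool_pos"])
    print("rz %.4f shift"%(cur-yaw),d.round(4))
def st():
    o,M=R(); print("t",round(o["time"],2),o["tool_pos"].round(4),"yaw",round(np.arctan2(-M[0,1],M[1,1]),4),"zt",M[:,2].round(3),"F",np.round(o["wrist_force"],1),"w",o["width"],"q",np.round(o["joints"],2))
E
python3 - <<'E'
from h import *
st(); a=snap("wrist","pics/c.png")["pixels"]; cv2.imwrite("pics/c2.png",cv2.resize(a,(800,600),interpolation=3))
E
```

```text
t 1.6 [0.5015 0.1244 0.2981] yaw -0.0537 zt [-0.001  0.    -1.   ] F [-0.2  0.   0.4] w 0.0882811942461173 q [ 0.19 -0.07  1.86  0.    1.35 -1.32]
```

View pics/c2.png

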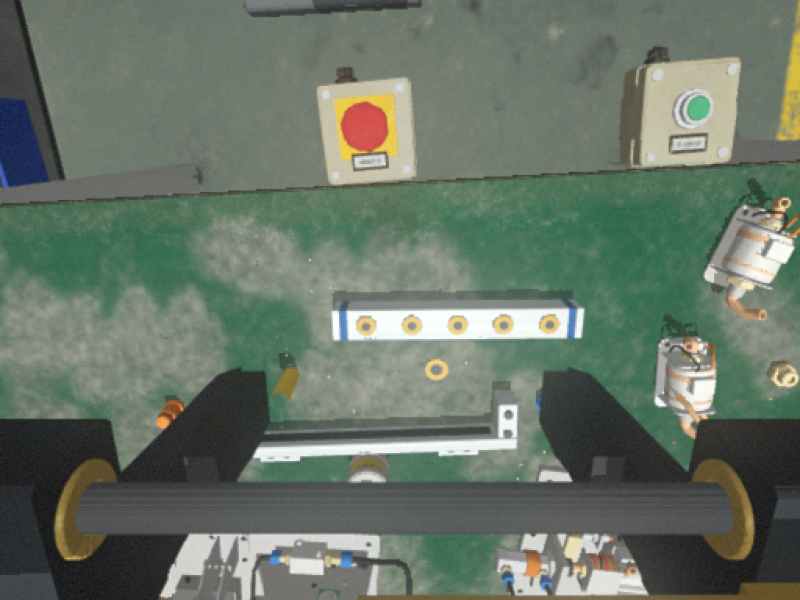

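The wrist view shows the bar's top face at (333..584, 307..340), the socket at (437,370), the post foot near (287,361), and the +y cheek's front top corners at (497,404) and (516,404). I'll refit with these.

Run:
```python
from fit import *
F="pics/c.png"
u=lambda x,y:((x+.5)/1.5625-.5,(y+.5)/1.5625-.5)
print(np.load(F+".npz")["pose"][:3].round(3).tolist())
for n,c,z in [("socket",(437,370),0),("postfoot",(287,361),0),("posttop",(288,391),.05),("cheek",(516,404),.03),("fencecorner",(516,448),.03)]: print(n,w(F,*u(*c),z).round(4))
n,r=fit(F,[((-.034,.07,0),u(437,370)),((-.034,-.07,0),u(287,361)),((-.01,.143,.03),u(516,404)),((.038,.143,.03),u(516,448)),((-.01,.125,.03),u(497,404))],[.7,0,0]); print(n,r.tolist())
b,r=fit(F,[((-.014,-.11,.028),u(333,308)),((.014,-.11,.028),u(334,341)),((-.014,.11,.028),u(584,306)),((.014,.11,.028),u(582,338))],[.6,.1,0]);print(b,r.tolist())
c,s=np.cos(n[2]),np.sin(n[2]); d=b[:2]-n[:2]; print("bar in nest",c*d[0]+s*d[1],-s*d[0]+c*d[1],b[2]-n[2])
a=cv2.imread(F)[185:315,150:350]; cv2.imwrite("pics/c3.png",cv2.resize(a,None,fx=4,fy=4,interpolation=3))
```

```text
[[0.053, 0.95, 0.307, 0.421], [0.999, -0.051, -0.016, 0.129], [0.0, 0.308, -0.951, 0.445]]
socket [0.6382 0.1495 0.    ]
postfoot [0.621  0.0063 0.    ]
posttop [0.6269 0.0175 0.05  ]
cheek [0.6618 0.2195 0.03  ]
fencecorner [0.7089 0.2202 0.03  ]
[ 0.66136545  0.07672435 -0.07330858] [[-0.4, -3.4], [2.2, 0.7], [0.4, -0.0], [-2.5, 0.6], [0.0, -0.2]]
[ 0.58068121  0.1682436  -0.04301826] [[-0.8, 1.0], [-0.3, -0.9], [1.0, 0.7], [0.2, -0.6]]
bar in nest -0.08717067726800069 0.08536389340947458 0.0302903183298059
```

View pics/c3.png

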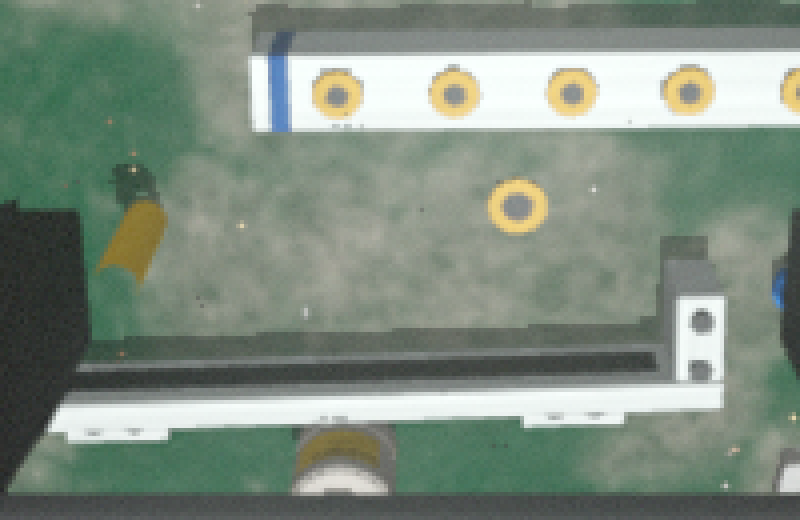

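The post's yellow foot is at about (150,203) in the crop. My earlier foot reading was its shadow.

Run:
```python
from fit import *
F="pics/c.png"
u=lambda x,y:(150+(x+.5)/4-.5,185+(y+.5)/4-.5)
n,r=fit(F,[((-.034,.07,0),u(517,206)),((-.034,-.07,0),u(150,203)),((-.01,.143,.03),u(723,296)),((.038,.143,.03),u(723,407)),((-.01,.125,.03),u(677,297))],[.7,0,0]); print(n,r.tolist())
print(w(F,*u(150,203)),w(F,*u(517,206)))
for q in [(60,432),(400,418),(723,407)]: print("fence back",w(F,*u(*q),.03))
for q in [(100,400),(400,392),(660,383)]: print("fence front?",w(F,*u(*q),.03))
```

```text
[ 0.66635651  0.07815262 -0.04084425] [[0.6, -1.3], [-0.7, 0.6], [1.0, -0.1], [-0.8, 0.9], [-0.0, -0.2]]
[0.62866908 0.01083282 0.        ] [0.63730448 0.14857406 0.        ]
fence back [ 0.70624937 -0.02603164  0.03      ]
fence back [0.70698279 0.10091806 0.03      ]
fence back [0.70866462 0.22064518 0.03      ]
fence front? [ 0.69330578 -0.00930682  0.03      ]
fence front? [0.6958405  0.10160781 0.03      ]
fence front? [0.69715005 0.1973519  0.03      ]
```

```bash
cat >> h.py <<'E'
N=(.669,.0785,-.022)
def comp(a,b):
    c,s=np.cos(a[2]),np.sin(a[2]); return np.array([a[0]+c*b[0]-s*b[1],a[1]+s*b[0]+c*b[1],a[2]+b[2]])
def inv(a,b):
    "pose b in frame a"
    c,s=np.cos(a[2]),np.sin(a[2]); d=np.array(b[:2])-a[:2]; return np.array([c*d[0]+s*d[1],-s*d[0]+c*d[1],b[2]-a[2]])
def rows(ts,grip):
    "ts: list of (x,y,z,yaw) tool targets -> increments (compact print)"
    o,M=R(); cur=np.arctan2(-M[0,1],M[1,1])
    for t in ts:
        d=M.T@(np.array(t[:3])-o["tool_pos"]); print("0,0,%.3f,%.3f,%.3f,%.3f,%g,"%(cur-t[3],*d,grip))
E
python3 - <<'E'
from h import *
b=np.array([.5808,.168,-.045]); g=comp(N,[-.0506,.0855,.3]); print(g)
def tp(b,gap,z): p=comp(b,[-.023-gap,0,0]); return (p[0],p[1],z,p[2])
rows([tp(b,.018,.10),tp(b,.018,.011),tp(b,.0,.011)]+[tp(b+(g-b)*k,0,.011) for k in (.25,.5,.75,1)],1)
E
```

```text
[0.62029309 0.16509242 0.278     ]
0,0,-0.007,-0.036,0.047,0.198,1,
0,0,-0.007,-0.037,0.047,0.287,1,
0,0,-0.007,-0.055,0.047,0.287,1,
0,0,-0.088,-0.064,0.045,0.287,1,
0,0,-0.169,-0.075,0.043,0.287,1,
0,0,-0.250,-0.085,0.041,0.287,1,
0,0,-0.330,-0.095,0.039,0.287,1,
```

Emit:
{"fn": "step_arm", "kwargs": {"increments": [0,0,-0.007,-0.036,0.047,0.198,1,0,0,-0.007,-0.036,0.047,0.198,1,0,0,-0.007,-0.036,0.047,0.198,1,0,0,-0.007,-0.036,0.047,0.198,1,0,0,-0.007,-0.036,0.047,0.198,1,0,0,-0.007,-0.036,0.047,0.198,1,0,0,-0.007,-0.037,0.047,0.25,1,0,0,-0.007,-0.037,0.047,0.287,1,0,0,-0.007,-0.037,0.047,0.287,1,0,0,-0.007,-0.037,0.047,0.287,1]}}

```text
time: 2.48
tool_pos: [0.5382, 0.1695, 0.0099]
orientation: [0.022, 1.0, -0.001, -0.003]
wrist_force: [-0.7, 0.0, 0.3]
width: 0.0884
finger_force: 0.0
```

Run:
```python
from h import *
st()
b=np.array([.5808,.168,-.045]); g=comp(N,[-.0506,.0855,.3])
def tp(b,gap,z): p=comp(b,[-.023-gap,0,0]); return (p[0],p[1],z,p[2])
rows([tp(b,.0,.011)]+[tp(b+(g-b)*k,0,.011) for k in (.25,.5,.75,1)],1)
a=snap("wrist","pics/d.png")["pixels"]; cv2.imwrite("pics/d2.png",cv2.resize(a,(800,600),interpolation=3))
```

```text
t 2.48 [0.5382 0.1695 0.0099] yaw -0.0442 zt [-0.006 -0.002 -1.   ] F [-0.7  0.   0.3] w 0.08843336991234789 q [ 0.26  0.31  2.02  0.    0.82 -1.27]
0,0,0.001,-0.020,0.000,-0.001,1,
0,0,-0.080,-0.030,-0.002,-0.001,1,
0,0,-0.161,-0.040,-0.004,-0.001,1,
0,0,-0.241,-0.050,-0.006,-0.001,1,
0,0,-0.322,-0.060,-0.008,-0.001,1,
```

View pics/d2.png

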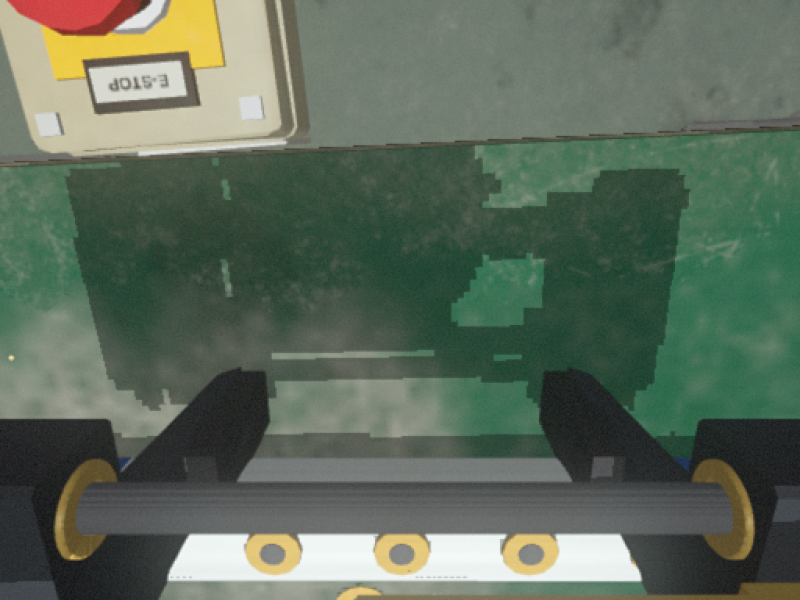

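The fingers straddle the bar's centre from the robot side with a small gap to its rear face. I'll push it with both finger backs and turn it as it goes.

Emit:
{"fn": "step_arm", "kwargs": {"increments": [0,0,0,-0.01,0,-0.001,1,0,0,0,-0.02,0,-0.001,1,0,0,-0.04,-0.025,-0.001,-0.001,1,0,0,-0.08,-0.03,-0.002,-0.001,1,0,0,-0.12,-0.035,-0.003,-0.001,1,0,0,-0.16,-0.04,-0.004,-0.001,1,0,0,-0.2,-0.045,-0.005,-0.001,1,0,0,-0.24,-0.05,-0.006,-0.001,1,0,0,-0.28,-0.055,-0.007,-0.001,1,0,0,-0.32,-0.06,-0.008,-0.001,1,0,0,-0.32,-0.06,-0.008,-0.001,1,0,0,-0.32,-0.06,-0.008,-0.001,1]}}

```text
time: 3.53
tool_pos: [0.6039, 0.1587, 0.0153]
orientation: [-0.136, 0.991, 0.0, 0.002]
wrist_force: [-0.2, 0.3, -0.0]
width: 0.088
finger_force: 0.0
```

Run:
```python
from h import *
st()
a=snap("scene","pics/e.png")["pixels"][150:250,180:310]; cv2.imwrite("pics/e2.png",cv2.resize(a,None,fx=6,fy=6,interpolation=2))
```

```text
t 3.53 [0.6039 0.1587 0.0153] yaw 0.2726 zt [ 0.005  0.001 -1.   ] F [-0.2  0.3 -0. ] w 0.0880473790735514 q [ 0.22  0.39  1.89 -0.    0.86 -1.63]
```

View pics/e2.png

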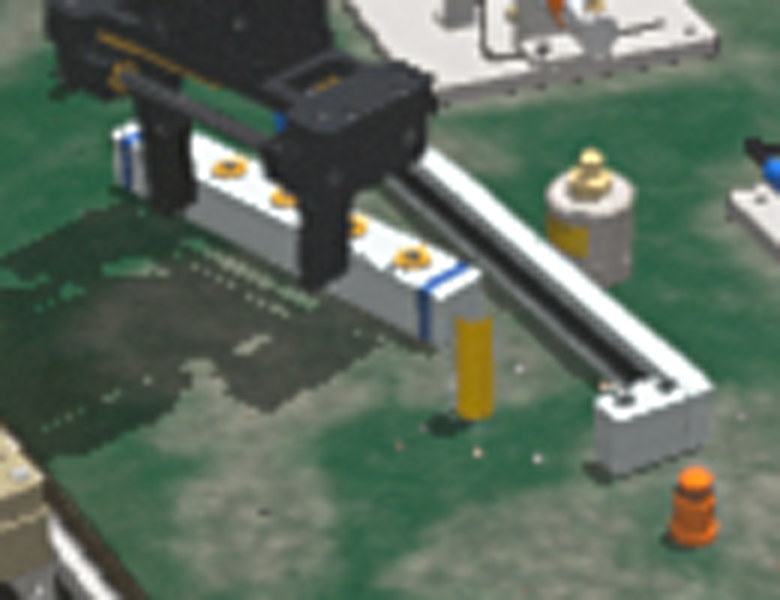

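The scene view shows the bar tilted, with its -y end top corners at (420,292) and (481,274). The post at (475,330) is just beyond that end and the bay is open behind it. I'll fit the bar's pose.

Run:
```python
from fit import *
F="pics/e.png"; st()
u=lambda x,y:(180+(x+.5)/6-.5,150+(y+.5)/6-.5)
b,r=fit(F,[((-.014,-.11,.028),u(420,292)),((.014,-.11,.028),u(481,274)),((-.014,.11,.028),u(113,133)),((-.014,-.11,.0),u(432,352))],[.6,.1,0]);print(b,r.tolist(),inv(N,b))
o=get_obs(); print("from tool",inv(N,comp((*o["tool_pos"][:2],.2726),[.023,0,0])))
for c in [(475,412)]: print(w(F,*u(*c)))
p=comp(b,[-.053,0,0]); to(p[0],p[1],.1,b[2])
```

```text
t 3.58 [0.6033 0.1588 0.0148] yaw 0.2727 zt [ 0.004  0.001 -1.   ] F [-0.3  0.2 -0.4] w 0.08796972778091149 q [ 0.22  0.39  1.89 -0.    0.86 -1.63]
[0.62738423 0.16606377 0.25214538] [[1.8, 1.0], [-1.0, -0.1], [-0.1, -0.6], [-0.1, -0.2]] [-0.04353194  0.08662711  0.27414538]
from tool [-0.04543455  0.085479    0.2946    ]
[0.63337837 0.00612688 0.        ]
rz 0.0206 shift [ 0.0275  0.0016 -0.0853]
```

Run:
```python
from h import *
b=comp(N,(-.045,.086,.29)); p=comp(b,[-.053,0,0]); q=comp(b,[0,.110+.009+.02,-np.pi/2])
rows([(p[0],p[1],.015,b[2]),(p[0],p[1],.1,b[2]),(q[0],q[1],.1,q[2]),(q[0],q[1],.012,q[2])],0); print(q)
```

```text
0,0,0.005,0.029,0.001,-0.000,0,
0,0,0.005,0.029,0.001,-0.085,0,
0,0,1.576,-0.025,0.139,-0.085,0,
0,0,1.576,-0.024,0.139,0.003,0,
[ 0.58909507  0.29950715 -1.30279633]
```

Emit:
{"fn": "step_arm", "kwargs": {"increments": [0,0,0,0.03,0,0,1,0,0,0,0.03,0,-0.03,1,0,0,0,0.03,0,-0.085,0,0,0,0.1,0.03,0.02,-0.085,0,0,0,0.2,0.02,0.05,-0.085,0,0,0,0.32,0,0.08,-0.085,0,0,0,0.44,-0.01,0.11,-0.085,0,0,0,0.56,-0.025,0.139,-0.085,0,0,0,0.68,-0.025,0.139,-0.085,0,0,0,0.8,-0.025,0.139,-0.085,0,0,0,0.92,-0.025,0.139,-0.085,0,0,0,1.04,-0.025,0.139,-0.085,0,0,0,1.16,-0.025,0.139,-0.085,0,0,0,1.28,-0.025,0.139,-0.085,0,0,0,1.4,-0.025,0.139,-0.085,0,0,0,1.5,-0.025,0.139,-0.085,0,0,0,1.575,-0.025,0.139,-0.085,0,0,0,1.575,-0.025,0.139,-0.085,0,0,0,1.575,-0.025,0.139,-0.085,0,0,0,1.575,-0.025,0.139,-0.085,0]}}

```text
time: 5.25
tool_pos: [0.5878, 0.2993, 0.0982]
orientation: [0.605, 0.796, 0.0, 0.0]
wrist_force: [-0.1, 0.3, 0.6]
width: -0.0
finger_force: 0.0
```

Run:
```python
from h import *
st()
b=comp(N,(-.045,.086,.29)); q=comp(b,[0,.110+.009+.02,-np.pi/2])
rows([(q[0],q[1],.012,q[2])],0)
a=snap("wrist","pics/f.png")["pixels"]; cv2.imwrite("pics/f2.png",cv2.resize(a,(800,600),interpolation=3))
```

```text
t 5.25 [0.5878 0.2993 0.0982] yaw -1.2992 zt [ 0.001  0.    -1.   ] F [-0.1  0.3  0.6] w -3.207242205128624e-05 q [ 0.43  0.35  1.77 -0.    1.03  0.16]
0,0,0.004,-0.000,0.001,0.086,0,
```

View pics/f2.png

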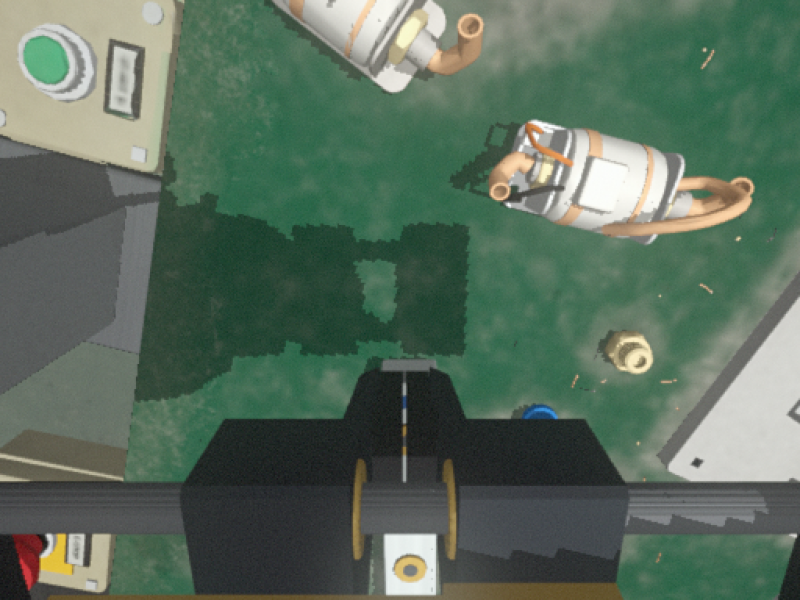

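The closed fingers are in line with the bar's axis: the bar centre is at column 411 and the fingers at 404. I'll lower them and push along the axis.

Emit:
{"fn": "step_arm", "kwargs": {"increments": [0,0,0.004,0,0.002,0.04,0,0,0,0.004,0,0.002,0.08,0,0,0,0.004,0,0.002,0.086,0,0,0,0.004,-0.01,0.002,0.086,0,0,0,0.004,-0.018,0.002,0.086,0,0,0,0.004,-0.025,0.002,0.086,0,0,0,0.004,-0.032,0.002,0.086,0,0,0,0.004,-0.039,0.002,0.086,0,0,0,0.004,-0.046,0.002,0.086,0,0,0,0.004,-0.053,0.002,0.086,0,0,0,0.004,-0.06,0.002,0.086,0,0,0,0.004,-0.067,0.002,0.086,0,0,0,0.004,-0.074,0.002,0.086,0,0,0,0.004,-0.081,0.002,0.086,0,0,0,0.004,-0.087,0.002,0.086,0,0,0,0.004,-0.092,0.002,0.086,0,0,0,0.004,-0.095,0.002,0.086,0,0,0,0.004,-0.095,0.002,0.086,0]}}

```text
time: 6.8
tool_pos: [0.6147, 0.2069, 0.0112]
orientation: [0.607, 0.795, -0.001, 0.0]
wrist_force: [0.8, 0.5, 0.7]
width: 0.0003
finger_force: 0.1
```

Run:
```python
from h import *
st()
a=snap("scene","pics/g.png")["pixels"][150:250,180:310]; cv2.imwrite("pics/g2.png",cv2.resize(a,None,fx=6,fy=6,interpolation=2))
o,M=R(); p=inv(N,comp((*o["tool_pos"][:2],.268),[0,-.119,0])); print("bar from tool",p)
```

```text
t 6.8 [0.6147 0.2069 0.0112] yaw -1.3051 zt [-0.001 -0.001 -1.   ] F [0.8 0.5 0.7] w 0.0002977975350613749 q [ 0.29  0.43  1.83 -0.    0.87  0.02]
bar from tool [-0.02337572  0.01302961  0.29      ]
```

View pics/g2.png

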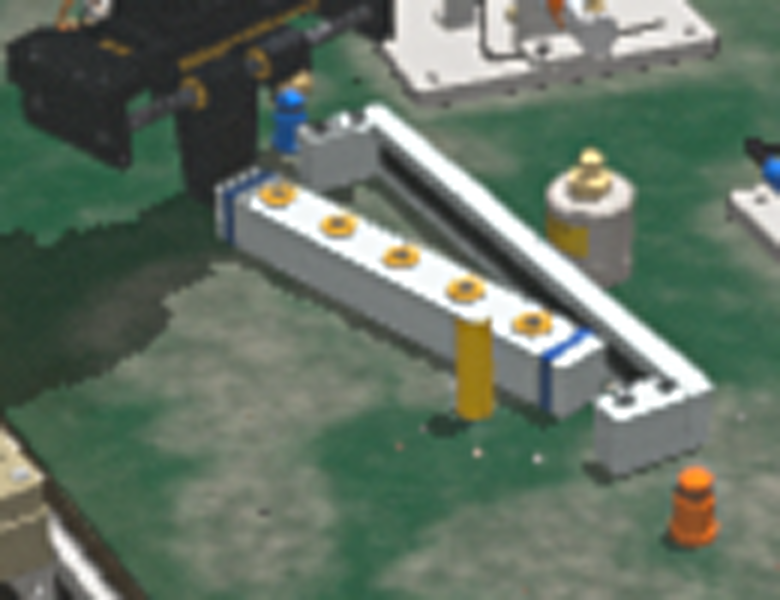

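The bar's -y end is behind the post, with that end at (545..605,350) in the crop. It needs a little more axial travel, so I'll check the fit.

Run:
```python
from fit import *
F="pics/g.png"
u=lambda x,y:(180+(x+.5)/6-.5,150+(y+.5)/6-.5)
b,r=fit(F,[((-.014,-.11,.028),u(547,365)),((.014,-.11,.028),u(606,344)),((-.014,.11,.028),u(216,190)),((-.014,-.11,.0),u(553,415)),((.014,.11,.028),u(272,172))],[.6,.1,0]);print(b,r.tolist(),inv(N,b))
n,r=fit(F,[((-.034,-.07,0),u(475,414)),((-.01,-.143,0),u(607,472)),((.038,-.143,.03),u(712,384)),((.038,.143,.03),u(375,103)),((-.01,.143,.03),u(300,129))],[.7,0,0]);print(n,r.tolist(),inv(n,b))
```

```text
[0.6459387  0.09122386 0.2325049 ] [[1.4, 0.7], [-0.8, -0.2], [0.3, -1.2], [0.3, 1.5], [-1.5, -1.7]] [-0.02333562  0.01221347  0.2545049 ]
[ 0.66868402  0.07830253 -0.01549358] [[-0.5, -0.9], [0.9, 1.2], [-0.1, 0.2], [0.7, -0.2], [-1.2, -0.4]] [-0.02294279  0.01256738  0.24799848]
```

Emit:
{"fn": "step_arm", "kwargs": {"increments": [0,0,0,-0.006,0,0,0,0,0,0,-0.011,0,0,0,0,0,0,-0.011,0,0,0,0,0,0,-0.011,0,0,0]}}

```text
time: 7.18
tool_pos: [0.6174, 0.1966, 0.0112]
orientation: [0.607, 0.795, -0.001, 0.0]
wrist_force: [-0.0, -0.0, 1.3]
width: 0.0004
finger_force: 0.0
```

Run:
```python
from h import *
st(); o,M=R()
b=comp((*o["tool_pos"][:2],.255),[0,-.119,0]); print("bar in nest",inv(N,b))
q=comp(b,[0,.145,-np.pi/2]); p=comp(b,[-.043,.035,0])
rows([(q[0],q[1],.012,q[2]),(q[0],q[1],.09,q[2]),(p[0],p[1],.09,p[2]),(p[0],p[1],.012,p[2])],0)
```

```text
t 7.18 [0.6174 0.1966 0.0112] yaw -1.305 zt [-0.001 -0.001 -1.   ] F [-0.  -0.   1.3] w 0.00043814331909965387 q [ 0.27  0.43  1.84 -0.    0.87  0.01]
bar in nest [-0.02161386  0.0024326   0.277     ]
0,0,0.011,0.026,0.000,-0.001,0,
0,0,0.011,0.026,0.000,-0.079,0,
0,0,-1.560,-0.084,-0.044,-0.079,0,
0,0,-1.560,-0.084,-0.044,-0.001,0,
```

Emit:
{"fn": "step_arm", "kwargs": {"increments": [0,0,0,0.026,0,0,0,0,0,0,0.026,0,-0.04,0,0,0,0,0.026,0,-0.08,0,0,0,-0.12,0.02,-0.02,-0.08,1,0,0,-0.24,0,-0.044,-0.08,1,0,0,-0.36,-0.03,-0.044,-0.08,1,0,0,-0.48,-0.06,-0.044,-0.08,1,0,0,-0.6,-0.084,-0.044,-0.08,1,0,0,-0.72,-0.084,-0.044,-0.08,1,0,0,-0.84,-0.084,-0.044,-0.08,1,0,0,-0.96,-0.084,-0.044,-0.08,1,0,0,-1.08,-0.084,-0.044,-0.08,1,0,0,-1.2,-0.084,-0.044,-0.08,1,0,0,-1.32,-0.084,-0.044,-0.08,1,0,0,-1.44,-0.084,-0.044,-0.08,1,0,0,-1.56,-0.084,-0.044,-0.08,1,0,0,-1.56,-0.084,-0.044,-0.08,1,0,0,-1.56,-0.084,-0.044,-0.08,1]}}

```text
time: 8.68
tool_pos: [0.5972, 0.1046, 0.0916]
orientation: [-0.126, 0.992, -0.0, -0.0]
wrist_force: [0.1, -0.0, 0.9]
width: 0.0878
finger_force: 0.0
```

Run:
```python
from h import *
st()
b0=np.array([-.0216,.0024,.265]); b1=np.array([.010,.0,0.])
def tp(k,gap,z): p=comp(comp(N,b0+(b1-b0)*k),[-.023-gap,.035,0]); return (p[0],p[1],z,p[2])
rows([tp(0,.02,.012),tp(0,.0,.012)]+[tp(k,0,.012) for k in (.25,.5,.75,1)],1)
```

```text
t 8.68 [0.5972 0.1046 0.0916] yaw 0.2519 zt [-0. -0. -1.] F [ 0.1 -0.   0.9] w 0.08778551424293758 q [ 0.13  0.27  1.89 -0.    0.99 -1.69]
0,0,0.009,-0.000,0.000,0.080,1,
0,0,0.009,-0.020,0.000,0.080,1,
0,0,0.075,-0.030,-0.001,0.080,1,
0,0,0.141,-0.040,-0.003,0.080,1,
0,0,0.208,-0.050,-0.004,0.080,1,
0,0,0.274,-0.060,-0.006,0.080,1,
```

Emit:
{"fn": "step_arm", "kwargs": {"increments": [0,0,0.01,0,0,0.04,1,0,0,0.01,0,0,0.08,1,0,0,0.01,0,0,0.08,1,0,0,0.01,-0.01,0,0.08,1,0,0,0.01,-0.02,0,0.08,1,0,0,0.04,-0.025,-0.001,0.08,1,0,0,0.075,-0.03,-0.001,0.08,1,0,0,0.11,-0.035,-0.002,0.08,1,0,0,0.14,-0.04,-0.003,0.08,1,0,0,0.175,-0.045,-0.004,0.08,1,0,0,0.21,-0.05,-0.004,0.08,1,0,0,0.24,-0.055,-0.005,0.08,1,0,0,0.274,-0.059,-0.006,0.08,1,0,0,0.274,-0.059,-0.006,0.08,1,0,0,0.274,-0.059,-0.006,0.08,1]}}

```text
time: 9.93
tool_pos: [0.6579, 0.1149, 0.015]
orientation: [0.01, 1.0, 0.0, 0.001]
wrist_force: [-4.6, 2.0, 4.3]
width: 0.088
finger_force: 2.3
```

Run:
```python
from h import *
st(); o,M=R(); y=np.arctan2(-M[0,1],M[1,1]); print("bar from tool",inv(N,comp((*o["tool_pos"][:2],y),[.023,-.035,0])))
```

```text
t 9.93 [0.6579 0.1149 0.015 ] yaw -0.019 zt [ 0.002  0.001 -1.   ] F [-4.6  2.   4.3] w 0.08804850455195734 q [ 0.14  0.46  1.79  0.    0.89 -1.42]
bar from tool [0.01117552 0.00119434 0.00299865]
```

Emit:
{"fn": "step_arm", "kwargs": {"increments": [0,0,0,-0.001,0,0,1,0,0,0,-0.002,0,0,1,0,0,0,-0.003,0,0,1,0,0,0,-0.003,0,0,1,0,0,0,-0.003,0,0,1]}}

```text
time: 10.35
tool_pos: [0.658, 0.1148, 0.0148]
orientation: [0.009, 1.0, 0.0, -0.001]
wrist_force: [-12.1, 0.5, 9.1]
width: 0.0884
finger_force: 6.0
```

The force rises with no movement, so the bar is against the fence. I'll back off, lift clear and check.

Emit:
{"fn": "step_arm", "kwargs": {"increments": [0,0,0,0.02,0,0,1,0,0,0,0.035,0,0,1,0,0,0,0.035,0,0,1,0,0,0,0.035,0,-0.04,1,0,0,0,0.06,0,-0.08,1,0,0,0,0.1,0,-0.12,1,0,0,0,0.13,0.03,-0.16,1,0,0,0,0.15,0.06,-0.2,1,0,0,0,0.16,0.1,-0.24,1,0,0,0,0.16,0.12,-0.28,1,0,0,0,0.16,0.12,-0.28,1,0,0,0,0.16,0.12,-0.28,1,0,0,0,0.16,0.12,-0.28,1]}}

```text
time: 11.43
tool_pos: [0.5049, 0.2408, 0.3006]
orientation: [0.008, 1.0, 0.003, 0.007]
wrist_force: [0.3, 0.8, 0.8]
width: 0.088
finger_force: 0.0
```

Run:
```python
from h import *
st()
a=snap("scene","pics/i.png")["pixels"][150:250,180:310]; cv2.imwrite("pics/i2.png",cv2.resize(a,None,fx=6,fy=6,interpolation=2))
```

```text
t 11.43 [0.5049 0.2408 0.3006] yaw -0.0165 zt [ 0.014  0.007 -1.   ] F [0.3 0.8 0.8] w 0.08802953391622374 q [ 0.4   0.    1.79  0.    1.34 -1.15]
```

View pics/i2.png

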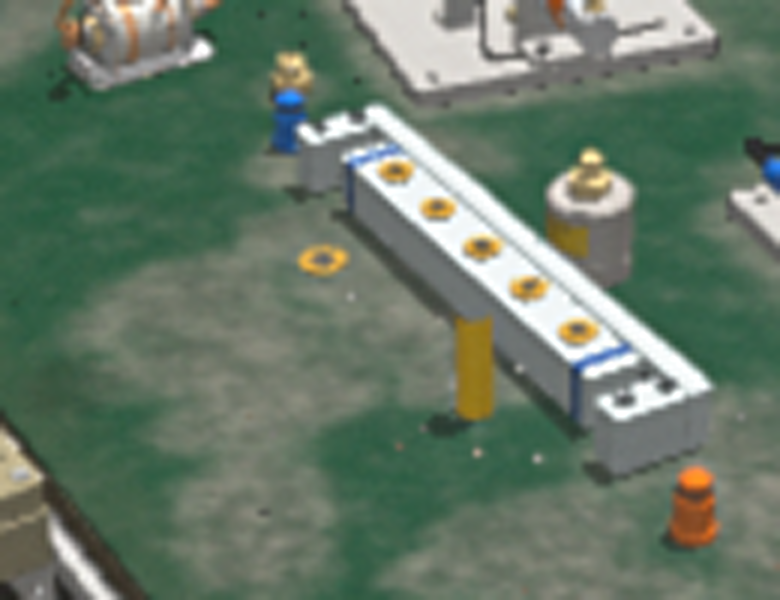

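The bar lies in the nest behind the post, along the fence. The plugs at (396,171) and (578,331) run parallel to the fence edge from (376,104) to (712,385). I'll check this numerically.

Run:
```python
from h import *
F="pics/i.png"
u=lambda x,y:(180+(x+.5)/6-.5,150+(y+.5)/6-.5)
P=[w(F,*u(*c),.031) for c in [(396,171),(437,209),(483,247),(529,288),(578,331)]]
E=[w(F,*u(*c),.03) for c in [(376,104),(712,385)]]
d=E[0]-E[1]; v=P[0]-P[-1]; n=d/np.linalg.norm(d)
print("fence yaw",np.arctan2(-d[0],d[1]),"bar yaw",np.arctan2(-v[0],v[1]),"len",np.linalg.norm(d),np.linalg.norm(v))
for p in P: q=p-E[1]; print("depth below fence back (26 if home)",(n[0]*q[1]-n[1]*q[0]).round(4),"y",(q@n-.143).round(4))
```

```text
fence yaw -0.006006164941331237 bar yaw -0.01276939199920432 len 0.28475252823248653 0.15920370021469038
depth below fence back (26 if home) 0.0249 y 0.0777
depth below fence back (26 if home) 0.0261 y 0.0375
depth below fence back (26 if home) 0.0252 y -0.002
depth below fence back (26 if home) 0.0258 y -0.0417
depth below fence back (26 if home) 0.026 y -0.0815
```

The bar is home: depth is about 26 mm as required, y is about -2 mm, and the angle is under 0.01 rad.

```bash
python3 -c "
from plant import *
print(close_job())"
```

```text
the job is handed in; nothing more can be done
None
```

The bar was pushed in behind the post and is flush against the nest's back fence (last picture: y about -2 mm, angle under 0.01 rad); the job was handed in with the robot clear, but no verdict came back.

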